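# Find the rattling gauge case and present it

## Robot

A 6-joint arm with a two-finger parallel gripper is mounted at the origin on a cart in front of the work surface, level with it; the furniture and walls round the work are solid. World frame = base frame: x ahead of the robot, y to its left, z up, the work surface at z = 0. Lengths are in m, angles in rad, forces in N, time in s.
With the tool pointing down it reaches from about 0.3 to 0.875 m from the base axis. Payload 6.4 kg.
Tool frame: the origin (TCP) lies midway between the tips of the shut fingers; the grasp point (between the pads) lies 19 mm behind it; z points along the fingers, y is the line along which they close (so a half turn about z gives the same grasp; the last joint's range is limited). The gripper opens to 85 mm and grips with 20 to 120 N. Pads are 22 mm wide; open, the fingers measure 114 mm over their backs; the gripper's body (76 mm by 85 mm) begins 54 mm behind the grasp point. The pads swing forward as they close: fully open they stand 13 mm farther back than shut.
Start: joints at [-1.314, 0.181, 1.607, -0, 1.354, -0.206], TCP at [0.257, -0.515, 0.201] pointing down, gripper open.
Joint ranges: [-2.99, 2.99], [-0.89, 2.07], [0.3, 2.58], [-1.14, 4.28], [0, 2.63], [-3.12, 3.12]. Speed limits (rad/s): [2.57, 2.57, 3.01, 3.14, 3.14, 3.14].

## Interface

Orientations are given as a unit quaternion [w, x, y, z].
In Python, from bench import ctrl gives the robot as it stands. The module is installed in compiled form; this text tells all that it offers.
- The arm moves only by the tool move_arm, never from a script. Its argument "plan" is one flat list of numbers, 6 for each row, row after row: the shift along the world's x, y, z in units of 50 mm (1.0 is 50 mm), then the turn, a rotation vector about the world's x, y, z in rad. A call has 1 to 10 rows; each row is the pose to reach, as a shift and turn from the pose commanded when the call began; what a row does not reach only later rows make up. A row lasts 1/8 s, in which the tool goes at most 62.5 mm and 10.7 degrees, less where a joint would pass 70% of its speed; a pose out of reach is approached as far as the arm can. A call with a gripper value outside its range is refused whole. "grip" is the finger opening in mm, from 0 to 85.4, set as the call begins (left out, the last holds). The fingers move at their own pace and stop on an object; the grip force is fixed at half the most. Time passes only in rows, so rows that repeat a pose let the fingers close. It gives the time, the measured TCP pose, the force, the opening and the grip force at its end, in the units of the state.
- ctrl.get_obs(): the state, without advancing time (a new reading comes with each control period).
- ctrl.camera(name): name is "side" or "top"; returns a dict with "pixels" (400x640x3 uint8, red, green, blue), "fx", "fy", "cx", "cy" (pixels), "origin" and "attitude" of the camera in the world. Camera axes: x right, y down, z forward; pixel columns grow to the right and rows downward; lengths in m; the calibration is good to about 2 mm. A picture is of the moment at which its call begins. There is no depth.
- ctrl.hand_in(): hands the job in; it is judged then, once.
The state is a dict: "time_s": time; "q": joint angles; "dq": joint speeds; "joint_efforts": joint torques, N m; "eef_pos": TCP position; "eef_rot": TCP orientation; "wrist_force": force on the tool from outside, world axes, zero at the start; "torque": the same for the moment, N m; "opening": opening from 0.0 (shut) to 1.0 (fully open); "grasp_force": force on a finger pad.
Only numpy, scipy, OpenCV 4.12 (cv2) and the standard library are available. Lean on these libraries where they do the work, as an engineer would, in place of code of your own. Each camera call takes 0.05 s, during which the arm holds its last target. There are 200 camera calls.

## Task

One of the three sealed cases in the rack has a broken transport lock, so its orange slug runs loose and rattles: lift the cases one at a time and, holding them level, shake them briskly lengthwise to find it, sliding every silent one fully back down into its own slot. Then present the rattling case above the middle of the blue bin, well clear of it, with the red-capped end tipped down about 25 degrees so that the slug lies at the red end. Finish while still holding it there, steady, with the other two cases fully home in their slots.

Things in the scene. Friction and masses are not known exactly. Their poses are not given: they have to be found in the camera images.
- case_1_mid (a point): centre (42 mm above the underside) of one of three alike upright grey slab cases, 100 mm long (x), 30 mm thick (y), 84 mm high (z), 0.4 to 0.6 kg; red cap on its -x end, x runs along its length. Stands in the slot at the rack's +y end, underside 6 mm above the bench. Pinch it from above across the thickness at mid length, on its upper half; it bears a 50 N grip. Which case is loose differs from start to start
- case_2_mid (a point): centre (42 mm above the underside) of one of three alike upright grey slab cases, 100 mm long (x), 30 mm thick (y), 84 mm high (z), 0.4 to 0.6 kg; red cap on its -x end, x runs along its length. Stands in the slot in the middle, underside 6 mm above the bench. Pinch it from above across the thickness at mid length, on its upper half; it bears a 50 N grip. Which case is loose differs from start to start
- case_3_mid (a point): centre (42 mm above the underside) of one of three alike upright grey slab cases, 100 mm long (x), 30 mm thick (y), 84 mm high (z), 0.4 to 0.6 kg; red cap on its -x end, x runs along its length. Stands in the slot at the rack's -y end, underside 6 mm above the bench. Pinch it from above across the thickness at mid length, on its upper half; it bears a 50 N grip. Which case is loose differs from start to start
- slug_1 (a joint): place of the orange slug (32 mm long, 0.2 kg) behind the clear panes of case_1, in m along the case's x: 0 mid (at every start, loose or not), -0.03 at the red end, +0.03 at the far end. Locked: under 3 mm of play. Loose: slides if the case is tipped lengthwise over 10 degrees or jerked lengthwise (over 2 m/s2), and stays where it stops in a level case
- slug_2 (a joint): place of the orange slug (32 mm long, 0.2 kg) behind the clear panes of case_2, in m along the case's x: 0 mid (at every start, loose or not), -0.03 at the red end, +0.03 at the far end. Locked: under 3 mm of play. Loose: slides if the case is tipped lengthwise over 10 degrees or jerked lengthwise (over 2 m/s2), and stays where it stops in a level case
- slug_3 (a joint): place of the orange slug (32 mm long, 0.2 kg) behind the clear panes of case_3, in m along the case's x: 0 mid (at every start, loose or not), -0.03 at the red end, +0.03 at the far end. Locked: under 3 mm of play. Loose: slides if the case is tipped lengthwise over 10 degrees or jerked lengthwise (over 2 m/s2), and stays where it stops in a level case
- case_1: the same case_1; origin at the centre of its underside, x along its length away from the red end, z up
- case_2: the same case_2; origin at the centre of its underside, x along its length away from the red end, z up
- case_3: the same case_3; origin at the centre of its underside, x along its length away from the red end, z up
- rack: aluminium base plate 130 x 250 x 6 mm fixed to the bench, origin at the centre of its underside; three slots along its x axis at y = +90, 0 and -90 mm, each 33 mm wide, 104 mm long, with black walls 22 mm high above the plate (4 mm thick; they end 28 mm above the bench), open at the top
- blue_bin: the same blue bin, origin at the centre of its underside
- bin_mid (a point): blue open plastic bin 150 x 210 mm, 62 mm high, empty and loose on the bench to the right of the rack; this point is its centre, 31 mm above the bench
There are look-alikes about, which are no part of the job. Leave any black look-alike of the case_3 alone.

How it is judged:
By the outcome, as a careful person would: the job done as asked, in the order asked, and still so for the second after the job is handed in, while the arm keeps its last pose, push and grip.
It also fails if it takes over 64 s, if anything falls off the work surface, if the arm or the gripper's body presses on something with over 40 N, if the wrist force passes 120 N, or if a joint passes its speed limit or range.

## Working session

There is one attempt and no reset: what is moved stays moved. The work goes in short steps, Python scripts to look and compute and a tool call to move; the robot and the scene stay as the last step left them, time stands still between calls to the robot, and variables do not carry over. Pictures are saved under pics/ and viewed, at most 10 in all, crops included, and the job is handed in when it is done.

Besides the shell and the picture viewer there is one more tool, called after "Request:" by a JSON object that holds its "name" and its "arguments". move_arm: Moves the arm, as the interface text tells. Its arguments: {"type":"object","properties":{"plan":{"type":"array"},"grip":{"type":"number"}},"required":["plan"]}

```bash
mkdir -p pics; python3 - <<'E'
from bench import ctrl
import cv2
for n in("top","side"):
    c=ctrl.camera(n); cv2.imwrite(f"pics/{n}0.png",c["pixels"][:,:,::-1]); print(n,[c[k] for k in("fx","fy","cx","cy","origin","attitude")])
o=ctrl.get_obs(); print(o)
E
```

```text
top [382.90578567991275, 382.90578567991275, 316.4625043506108, 201.80348126533286, array([ 0.35644668, -0.01493937,  1.03588764]), array([ 0.07430337, -0.69553281,  0.71251123, -0.05514407])]
side [430.1349809936572, 430.1349809936572, 317.2047835771048, 201.329561635809, array([ 0.32865083, -0.81875274,  0.73197043]), array([-0.43276188,  0.89088402, -0.1256363 ,  0.0570819 ])]
{'time_s': 0.1, 'q': array([-1.31429786e+00,  1.81459438e-01,  1.60788659e+00, -5.01108990e-06,
        1.35379597e+00, -2.06308421e-01]), 'dq': array([ 0.00094876, -0.00164509, -0.00232284, -0.00181031, -0.00053161,
        0.00109333]), 'joint_efforts': array([ 4.32162033e-04, -4.45876050e+01, -3.52235949e+01, -2.90299768e-04,
        4.15331204e-03,  2.23259235e-06]), 'eef_pos': array([ 0.25658784, -0.51398337,  0.20038874]), 'eef_rot': array([-7.74367147e-04,  9.73345067e-01,  2.29344242e-01, -2.18839765e-05]), 'wrist_force': array([ 0.67774768, -0.71357732,  0.19248062]), 'torque': array([ 0.00102438, -0.01300603, -0.01420577]), 'grasp_force': 0.0, 'opening': 1.0022987743829659}
```

View pics/top0.png

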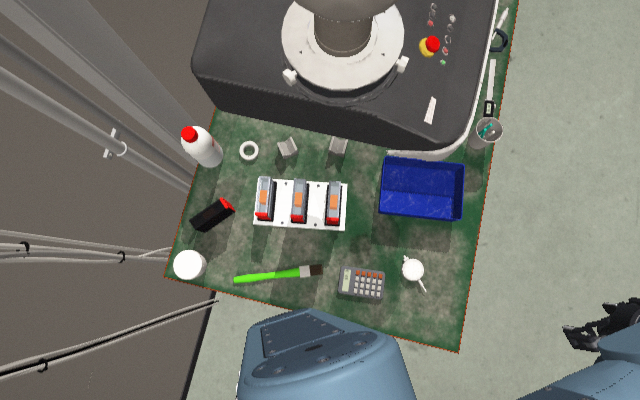

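View pics/side0.png

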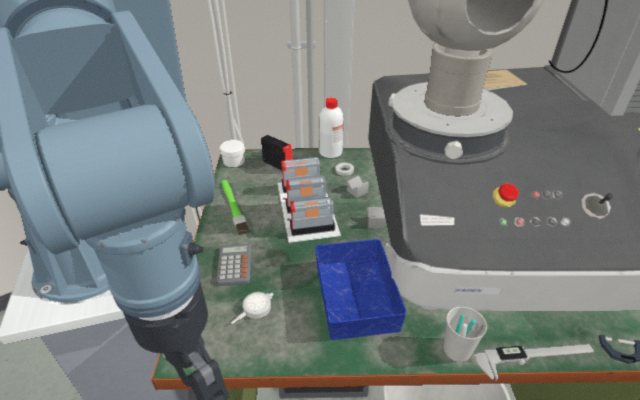

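The top view shows the rack plate around (300,204), with cases at (264,200), (299,200) and (333,204) and their red caps toward the bottom (-x). The blue bin is at (422,188) and the black look-alike at (212,214). The side view shows the three cases near (300,195), orange slugs visible, and the bin at (360,290).

```bash
cat >h.py <<'E'
import numpy as np,cv2
from bench import ctrl
from scipy.spatial.transform import Rotation as R
def rot(q): return R.from_quat([q[1],q[2],q[3],q[0]])
def cast(c,uv,z):
    uv=np.atleast_2d(np.float64(uv)); d=np.c_[(uv[:,0]-c["cx"])/c["fx"],(uv[:,1]-c["cy"])/c["fy"],np.ones(len(uv))]
    d=rot(c["attitude"]).apply(d); o=c["origin"]; return o+d*((z-o[2])/d[:,2])[:,None]
def proj(c,p):
    p=rot(c["attitude"]).inv().apply(np.atleast_2d(p)-c["origin"]); return np.c_[p[:,0]/p[:,2]*c["fx"]+c["cx"],p[:,1]/p[:,2]*c["fy"]+c["cy"]]
def blobs(m,amin):
    cs,_=cv2.findContours(m.astype(np.uint8),cv2.RETR_EXTERNAL,cv2.CHAIN_APPROX_NONE)
    return [k for k in cs if cv2.contourArea(k)>=amin]
def masks(c):
    h=cv2.cvtColor(c["pixels"],cv2.COLOR_RGB2HSV).astype(int); H,S,V=h[...,0],h[...,1],h[...,2]
    return dict(red=((H<5)|(H>174))&(S>170)&(V>90),orange=(H>=6)&(H<18)&(S>130)&(V>90),white=(S<40)&(V>185),blue=(H>108)&(H<130)&(S>150)&(V>50))
E
python3 - <<'E'
from h import *
c=ctrl.camera("top"); s=ctrl.camera("side")
m=masks(c)
for n,z,a in(("red",.09,15),("orange",.085,15)):
  for k in blobs(m[n],a):
    b=cv2.minAreaRect(k); print(n,cv2.contourArea(k),np.round(b[0]),cast(c,b[0],z)[0].round(3))
w=m["white"].copy(); w[:,:250]=0;w[:,352:]=0;w[:174]=0;w[235:]=0
p=np.vstack([k.reshape(-1,2) for k in blobs(w,5)]); P=cast(c,p,.006)[:,:2].astype(np.float32)
b=cv2.minAreaRect(P); print("rack",b)
k=max(blobs(m["blue"],500),key=cv2.contourArea); P=cast(c,k.reshape(-1,2),.062)[:,:2].astype(np.float32)
print("bin",cv2.minAreaRect(P),P.min(0),P.max(0))
for k in blobs(masks(s)["red"],15): print("side red",cv2.contourArea(k),cv2.minAreaRect(k)[0])
im=cv2.resize(c["pixels"][165:240,240:360],None,fx=6,fy=6,interpolation=cv2.INTER_CUBIC); cv2.imwrite("pics/crop.png",im[:,:,::-1])
E
```

```text
red 54.0 [332. 220.] [ 0.484 -0.028  0.09 ]
red 56.0 [297. 218.] [0.492 0.058 0.09 ]
red 53.0 [262. 216.] [0.5   0.146 0.09 ]
red 63.5 [226. 205.] [0.531 0.237 0.09 ]
red 183.5 [189. 134.] [0.721 0.34  0.09 ]
red 160.0 [432.  44.] [ 0.956 -0.313  0.09 ]
orange 71.5 [333. 202.] [ 0.533 -0.033  0.085]
orange 71.5 [298. 200.] [0.54  0.056 0.085]
orange 62.5 [263. 196.] [0.55  0.145 0.085]
orange 39.0 [472. 255.] [ 0.392 -0.367  0.085]
rack ((0.5455038547515869, 0.05585884302854538), (0.25013017654418945, 0.13524769246578217), 83.84820556640625)
bin ((0.5666738748550415, -0.26259467005729675), (0.21208564937114716, 0.156055748462677), 82.01074981689453) [ 0.4786727 -0.3767351] [ 0.65510267 -0.14767313]
side red 16.0 (291.5, 207.0)
side red 219.5 (508.0, 192.0)
side red 15.5 (282.38238525390625, 165.02943420410156)
side red 85.5 (287.0, 152.0)
side red 79.0 (331.0, 102.5)
```

View pics/crop.png

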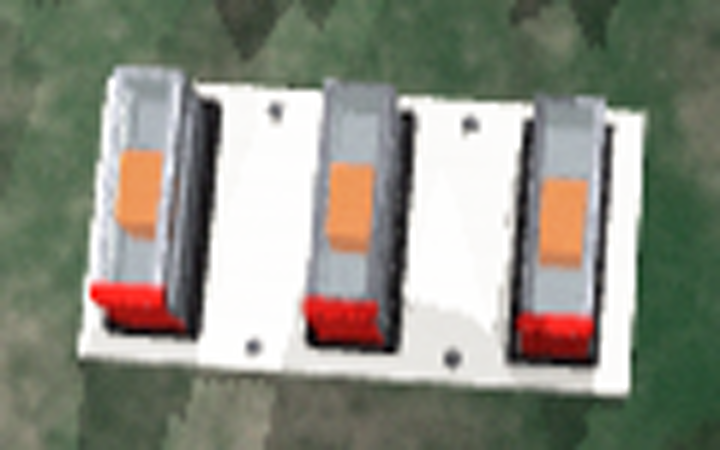

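Crop: the slugs are at mid in all three cases and the rack is yawed about -5.6°. The pitch agrees at 90 mm and the plate fits its 250 mm length. That puts case centres at about (0.553,0.146), (0.544,0.056) and (0.535,-0.034). I'll start with case 3.

Request:
{"name": "move_arm", "arguments": {"plan": [5.56,9.63,-0.6,0,0,-0.56,5.56,9.63,-0.6,0,0,-0.56,5.56,9.63,-0.6,0,0,-0.56,5.56,9.63,-0.6,0,0,-0.56,5.56,9.63,-0.6,0,0,-0.56,5.56,9.63,-0.6,0,0,-0.56,5.56,9.63,-0.6,0,0,-0.56,5.56,9.63,-0.6,0,0,-0.56,5.56,9.63,-0.6,0,0,-0.56,5.56,9.63,-0.6,0,0,-0.56], "grip": 65}}

```text
time_s: 1.45
eef_pos: [0.5356, -0.0289, 0.1706]
eef_rot: [-0.001, 0.999, -0.046, -0.0]
wrist_force: [0.5, -0.0, 0.1]
opening: 0.762
grasp_force: 0.0
```

```bash
python3 - <<'E'
from h import *
o=ctrl.get_obs(); print(o["eef_pos"],rot(o["eef_rot"]).as_matrix().round(3),o["q"].round(2))
c=ctrl.camera("side"); t=ctrl.camera("top")
a=cv2.resize(c["pixels"][90:290,220:420],None,fx=2.9,fy=2.9);b=cv2.resize(t["pixels"][130:270,240:340],None,fx=2.1,fy=4.14)
cv2.imwrite("pics/a1.png",cv2.resize(c["pixels"][90:290,200:440],None,fx=3,fy=3)[:,:,::-1])
E
```

```text
[ 0.5355763  -0.02893773  0.17064307] [[ 0.996 -0.091 -0.   ]
 [-0.091 -0.996  0.001]
 [-0.001 -0.001 -1.   ]] [-0.28  0.12  1.73  0.    1.28  1.39]
```

View pics/a1.png

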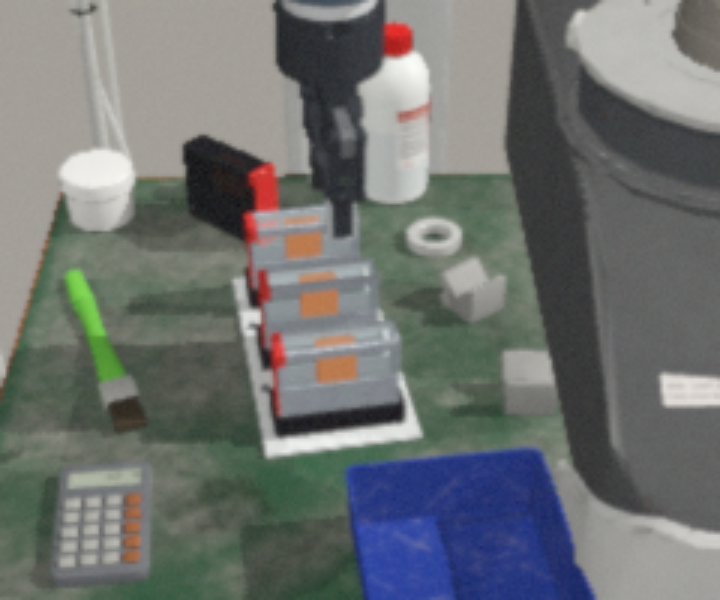

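Side crop: the gripper is above the rack, with case 3 nearest the camera and its slug at full-frame (312,213). Next I check the case far ends in the top view against my estimates, using the earlier crop's corner pixels.

```bash
python3 - <<'E'
from h import *
c=ctrl.camera("top"); u=np.array([np.cos(np.radians(5.6)),-np.sin(np.radians(5.6)),0])
for n,p in((1,(150,66)),(2,(361,80)),(3,(571,97))):
  f=cast(c,(240+p[0]/6-.4,165+p[1]/6-.4),.09)[0]; print(n,f,"mid",f-.05*u)
# side view: slug face of case3 on plane y=-0.0485ish, top edge of -y face
s=ctrl.camera("side")
for e in((.5352,-.0336),(.544,.056),(.5528,.1456)):
  p=np.array([*e,0]); v=np.array([u[1],-u[0],0])*.015
  print(proj(s,[p+v-.05*u+[0,0,.09],p+v+.05*u+[0,0,.09]]).round(1).tolist(), "crop",((proj(s,[p+v-.05*u+[0,0,.09],p+v+.05*u+[0,0,.09]])-[200,90])*3).round().tolist())
print(ctrl.get_obs()["eef_pos"])
E
```

```text
1 [0.60382464 0.14001757 0.09      ] mid [0.55406327 0.14489672 0.09      ]
2 [0.59510101 0.05009363 0.09      ] mid [0.54533964 0.05497277 0.09      ]
3 [ 0.58515505 -0.03866952  0.09      ] mid [ 0.53539368 -0.03379038  0.09      ]
[[292.7, 208.4], [334.1, 203.5]] crop [[278.0, 355.0], [402.0, 341.0]]
[[287.9, 186.3], [326.8, 182.0]] crop [[264.0, 289.0], [380.0, 276.0]]
[[283.7, 166.8], [320.3, 163.0]] crop [[251.0, 231.0], [361.0, 219.0]]
[ 0.53426704 -0.03397189  0.17106749]
```

The estimates agree to about 1 mm. Descending and gripping case 3.

Request:
{"name": "move_arm", "arguments": {"plan": [0,0,-0.8,0,0,0,0,0,-1.6,0,0,0,0,0,-2.1,0,0,0,0,0,-2.36,0,0,0,0,0,-2.36,0,0,0]}}

```text
time_s: 2.28
eef_pos: [0.5342, -0.0339, 0.0528]
eef_rot: [-0.0, 0.999, -0.049, -0.001]
wrist_force: [0.8, -0.7, 0.4]
opening: 0.761
grasp_force: 0.0
```

Request:
{"name": "move_arm", "arguments": {"plan": [0,0,0,0,0,0,0,0,0,0,0,0,0,0,0,0,0,0,0,0,0,0,0,0], "grip": 27}}

```text
time_s: 2.78
eef_pos: [0.5358, -0.0332, 0.0547]
eef_rot: [0.0, 0.999, -0.048, 0.001]
wrist_force: [-1.6, 0.6, 6.6]
opening: 0.328
grasp_force: 49.3
```

Request:
{"name": "move_arm", "arguments": {"plan": [0,0,0.4,0,0,0,0,0,1.2,0,0,0,0,0,2,0,0,0,0,0,2.2,0,0,0,0,0,2.2,0,0,0]}}

```text
time_s: 3.4
eef_pos: [0.5344, -0.0329, 0.1626]
eef_rot: [-0.0, 0.999, -0.049, -0.0]
wrist_force: [0.1, 0.1, -5.2]
opening: 0.327
grasp_force: 48.8
```

Request:
{"name": "move_arm", "arguments": {"plan": [0.5,-0.05,0,0,0,0,-0.5,0.05,0,0,0,0,0.5,-0.05,0,0,0,0,-0.5,0.05,0,0,0,0,0.5,-0.05,0,0,0,0,0,0,0,0,0,0,0,0,0,0,0,0]}}

```text
time_s: 4.28
eef_pos: [0.5319, -0.0322, 0.1596]
eef_rot: [-0.001, 0.999, -0.049, -0.003]
wrist_force: [-0.5, -0.3, -3.9]
opening: 0.329
grasp_force: 48.4
```

```bash
cat >look.py <<'E'
from h import *
import sys
o=ctrl.get_obs(); p=o["eef_pos"]; print(p.round(4),rot(o["eef_rot"]).as_matrix().round(3).tolist(),o["grasp_force"])
c=ctrl.camera("side"); u,v=proj(c,p)[0]; x,y=int(u)-70,max(int(v)-55,0)
if "-v" in sys.argv: cv2.imwrite(sys.argv[1],cv2.resize(c["pixels"][y:y+110,x:x+140],None,fx=5,fy=5,interpolation=cv2.INTER_CUBIC)[:,:,::-1])
m=masks(c)
for n in("red","orange"):
  w=np.zeros_like(m[n]); w[y:y+110,x:x+140]=m[n][y:y+110,x:x+140]
  for k in blobs(w,4): print(n,cv2.contourArea(k),cv2.boundingRect(k))
print("tcp px",u,v,"crop org",x,y)
E
python3 look.py pics/s3.png -v
```

```text
[ 0.5319 -0.0322  0.1596] [[0.995, -0.097, -0.007], [-0.097, -0.995, 0.002], [-0.007, -0.001, -1.0]] 48.350974917411804
red 5.0 (286, 181, 3, 10)
red 33.0 (281, 160, 9, 17)
red 88.0 (283, 145, 9, 15)
orange 71.5 (308, 173, 13, 9)
tcp px 310.5458869489725 178.3595450909786 crop org 240 123
```

View pics/s3.png

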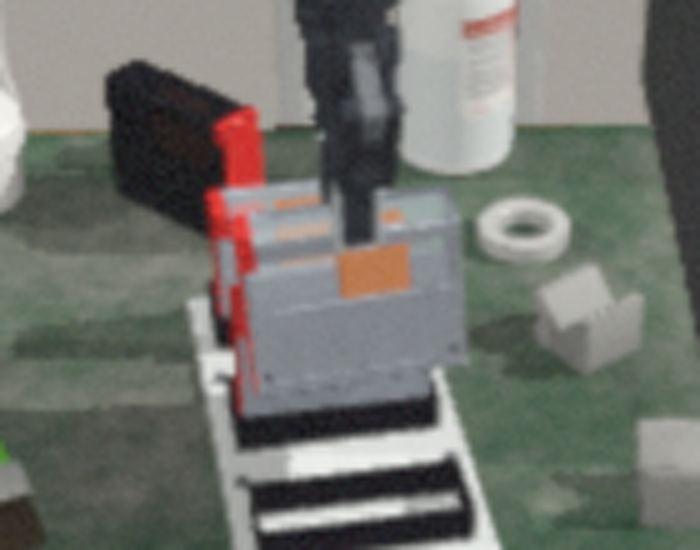

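Side crop: case 3 is held above its slot, with its face spanning crop x 248–460. The slug is at 340–410, about 9 mm off the middle toward the far end. That suggests it is loose, so I'll confirm with a brisker shake.

Request:
{"name": "move_arm", "arguments": {"plan": [0.6,-0.06,0,0,0,0,-0.6,0.06,0,0,0,0,0.6,-0.06,0,0,0,0,-0.6,0.06,0,0,0,0,0,0,0,0,0,0,0,0,0,0,0,0,0,0,0,0,0,0]}}

```text
time_s: 5.2
eef_pos: [0.5355, -0.0333, 0.164]
eef_rot: [0.0, 0.999, -0.049, 0.001]
wrist_force: [-0.1, -0.2, -4.7]
opening: 0.326
grasp_force: 45.0
```

```bash
python3 look.py pics/s3b.png -v; python3 - <<'E'
from h import *
o=ctrl.get_obs();p=o["eef_pos"];s=ctrl.camera("side");M=rot(o["eef_rot"]).as_matrix();x=M[:,0];b=p+np.array([0,0,.016])-M[:,1]*-.015
for d in(-.05,-.03,0,.03,.05): print(d,proj(s,b+x*d).round(1))
E
```

```text
[ 0.5355 -0.0333  0.164 ] [[0.995, -0.097, 0.002], [-0.097, -0.995, -0.001], [0.002, 0.0, -1.0]] 44.98404085636139
red 6.5 (286, 181, 3, 9)
red 8.5 (288, 169, 4, 10)
red 16.5 (281, 161, 4, 9)
red 85.5 (283, 145, 9, 15)
orange 79.0 (292, 175, 15, 10)
tcp px 312.14734629596364 176.77396791740048 crop org 242 121
-0.05 [[291.  177.1]]
-0.03 [[299.9 176.1]]
0 [[313.1 174.7]]
0.03 [[326.2 173.2]]
0.05 [[334.8 172.3]]
```

View pics/s3b.png

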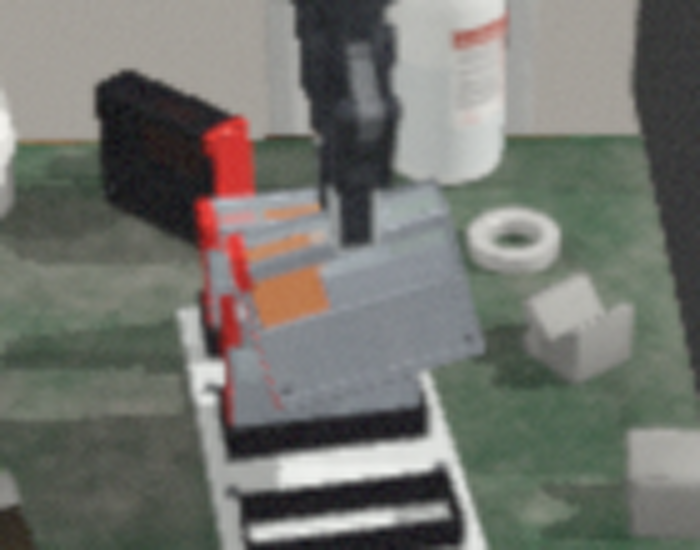

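The slug has now run to the red end (full-frame box 292–307), so case 3 is the loose one. It had also moved about 9 mm while the case was still level. The case has pivoted in the pads, red end down by roughly 12°. I'll carry it gently over the bin, then measure its tilt and set it.

Request:
{"name": "move_arm", "arguments": {"plan": [0,-0.2,0.2,0,0,0,0.1,-0.6,0.5,0,0,0,0.1,-1.1,0.9,0,0,0,0.2,-1.7,1.3,0,0,0,0.3,-2.3,1.6,0,0,0,0.4,-2.9,1.7,0,0,0,0.5,-3.5,1.7,0,0,0,0.6,-4.0,1.7,0,0,0,0.6,-4.4,1.7,0,0,0,0.6,-4.6,1.7,0,0,0]}}

```text
time_s: 6.55
eef_pos: [0.5644, -0.2644, 0.2481]
eef_rot: [-0.0, 0.999, -0.049, -0.0]
wrist_force: [0.0, 0.1, -5.6]
opening: 0.331
grasp_force: 45.0
```

Request:
{"name": "move_arm", "arguments": {"plan": [0,0,0,0,0,0,0,0,0,0,0,0]}}

```text
time_s: 6.8
eef_pos: [0.5647, -0.2621, 0.2482]
eef_rot: [-0.0, 0.999, -0.048, -0.0]
wrist_force: [-0.1, -0.9, -5.0]
opening: 0.33
grasp_force: 45.0
```

```bash
python3 look.py pics/b1.png -v
```

```text
[ 0.5647 -0.2621  0.2482] [[0.995, -0.096, -0.0], [-0.096, -0.995, 0.001], [-0.0, -0.001, -1.0]] 44.970563650131226
red 31.5 (330, 195, 7, 15)
red 8.0 (290, 150, 2, 9)
orange 129.0 (336, 205, 18, 13)
orange 55.0 (301, 187, 11, 8)
orange 47.0 (296, 168, 10, 7)
tcp px 360.97890372368096 205.93089546641357 crop org 290 150
```

View pics/b1.png

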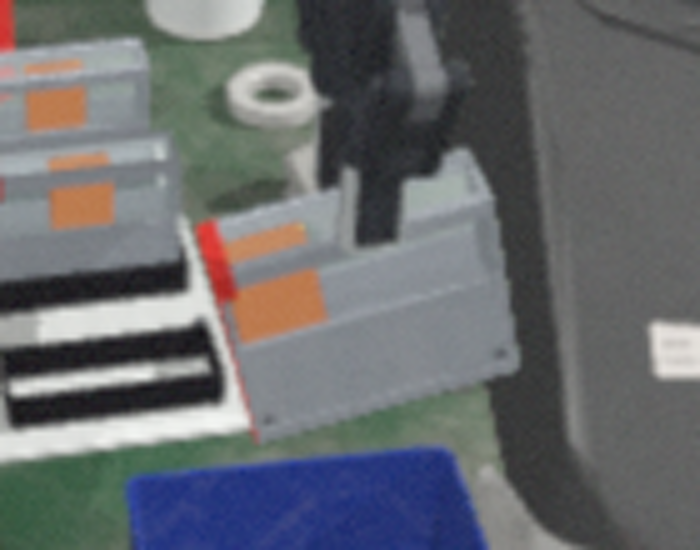

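Side crop: case 3 hangs above the bin with its slug at the red end. The face's bottom corners are at crop (258,440) and (517,370), and its top-left corner is at (232,300). The other cases are untouched. Computing its tilt and centre.

```bash
cat >tilt.py <<'E'
from h import *
def tilt(pts,org,f):
    o=ctrl.get_obs(); c=ctrl.camera("side"); M=rot(o["eef_rot"]).as_matrix(); p=o["eef_pos"]
    n=np.array([.097,.995,0]); n/=np.linalg.norm(n)
    p0=p-M[:,2]*.019-n*.015; X=np.array([n[1],-n[0],0])
    uv=np.array(pts)/f+org; d=np.c_[(uv[:,0]-c["cx"])/c["fx"],(uv[:,1]-c["cy"])/c["fy"],np.ones(len(uv))]; d=rot(c["attitude"]).apply(d)
    P=c["origin"]+d*(((p0-c["origin"])@n)/(d@n))[:,None]
    bl,br,tl=P; e=br-bl; a=np.arctan2(e[2],e@X); print("len",np.linalg.norm(e),"h",np.linalg.norm(tl-bl),"pitch",np.degrees(a))
    g=tl-bl; print("pitch from end",np.degrees(np.arctan2(-(g@X),g[2])))
    up=-np.sin(a)*X+np.array([0,0,np.cos(a)]); ctr=(bl+br)/2+.042*up+n*.015
    print("centre",ctr,"lowest",bl[2],"rel tcp",ctr-p)
if __name__=="__main__": tilt([(258,440),(517,370),(232,300)],[290-.4,150-.4],5)
E
python3 tilt.py
python3 - <<'E'
from h import *
t=ctrl.camera("top"); k=max(blobs(masks(t)["blue"],100),key=cv2.contourArea);P=cast(t,k.reshape(-1,2),.062)[:,:2].astype(np.float32);print(cv2.minAreaRect(P))
E
```

```text
len 0.09873926896024984 h 0.06900991962688822 pitch 10.642647752823523
pitch from end 9.295094470745427
centre [ 0.56744193 -0.26228099  0.2415053 ] lowest 0.1911100433654953 rel tcp [ 0.0026248  -0.00026394 -0.00672999]
((0.5738601088523865, -0.20604196190834045), (0.0989459678530693, 0.15469537675380707), 80.77798461914062)
```

Request:
{"name": "move_arm", "arguments": {"plan": [0,0,0,-0.003,-0.03,0,0,0,0,-0.008,-0.08,0,0,0,0,-0.014,-0.14,0,0,0,0,-0.019,-0.2,0,0,0,0,-0.023,-0.235,0,0,0,0,-0.025,-0.252,0,0,0,0,-0.025,-0.252,0,0,0,0,-0.025,-0.252,0,0,0,0,-0.025,-0.252,0]}}

```text
time_s: 8.07
eef_pos: [0.565, -0.263, 0.2481]
eef_rot: [0.006, 0.991, -0.048, 0.126]
wrist_force: [-0.6, 0.2, -4.8]
opening: 0.328
grasp_force: 45.1
```

```bash
python3 look.py pics/b2.png -v
```

```text
[ 0.565  -0.263   0.2481] [[0.964, -0.097, 0.249], [-0.094, -0.995, -0.025], [0.25, 0.0, -0.968]] 45.141663551330566
red 26.0 (327, 202, 9, 14)
orange 135.5 (336, 207, 20, 14)
orange 55.0 (301, 187, 11, 8)
orange 48.0 (296, 168, 10, 7)
tcp px 361.2803717004572 206.22829414134208 crop org 291 151
```

View pics/b2.png

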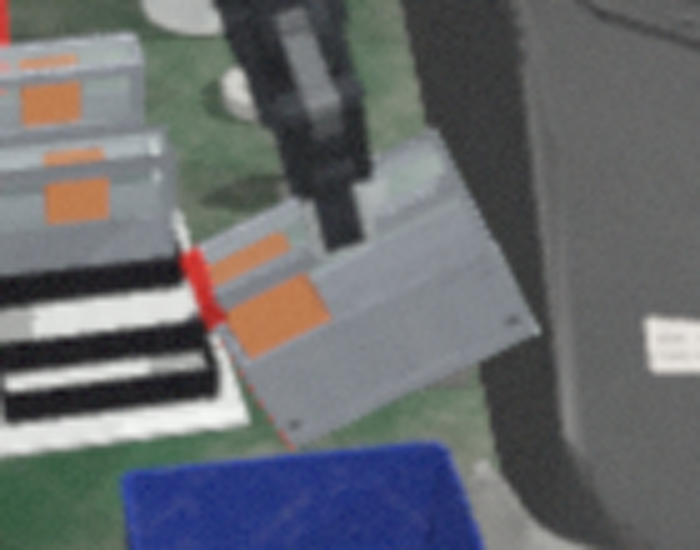

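Side crop: the case is tipped further, with its bottom corners at crop (288,446) and (540,330), its top-left at (215,325), and the slug at the red end.

```bash
python3 - <<'E'
from tilt import *
tilt([(288,446),(540,330),(215,325)],[291-.4,151-.4],5)
E
```

```text
len 0.10126288907372188 h 0.06913298695214767 pitch 24.192190731074092
pitch from end 24.448662497460433
centre [ 0.56876949 -0.26337602  0.2432138 ] lowest 0.18415371049107632 rel tcp [ 0.00383981 -0.00036892 -0.00488039]
```

The tilt is about 24–25° and the case is centred over the bin to within 2 mm, about 120 mm clear of the rim. A short hold, then hand in.

Request:
{"name": "move_arm", "arguments": {"plan": [0,0,0,0,0,0,0,0,0,0,0,0,0,0,0,0,0,0,0,0,0,0,0,0]}}

```text
time_s: 8.68
eef_pos: [0.5647, -0.263, 0.2482]
eef_rot: [0.006, 0.991, -0.048, 0.126]
wrist_force: [0.4, -0.3, -5.1]
opening: 0.324
grasp_force: 45.2
```

```bash
python3 look.py x && python3 -c "
from bench import ctrl
print(ctrl.hand_in())"
```

```text
[ 0.5647 -0.263   0.2482] [[0.964, -0.097, 0.249], [-0.094, -0.995, -0.025], [0.251, 0.0, -0.968]] 45.17199218273163
red 29.0 (327, 201, 8, 15)
orange 137.5 (336, 207, 20, 15)
orange 55.0 (301, 187, 11, 8)
orange 47.0 (296, 168, 10, 7)
tcp px 361.14797499295275 206.22773369441884 crop org 291 151
the job is handed in; nothing more can be done
None
```

Handed in, verdict not shown: case 3 rattles and is held steady over the middle of the bin, red end about 24–25° down and slug at the red end; it slipped in the grip to about 11° during the second shake, and I never lifted cases 1 and 2, which are still in their slots.

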